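# Clear the multimeter's cradle and put the meter away

## Task

Somebody has left the roll of blue tape in the multimeter's cork-lined cradle. Take the blue roll out and lay it flat in the empty white tray, then lay the red multimeter, face up and lengthwise (either way round), flat on the floor of the cradle; set the meter down gently, do not drop it.

Things in the scene. Friction and masses are not known exactly. Their poses are not given: they have to be found in the camera images.
- tape: Roll of blue tape on a cardboard core, lying flat: a ring of outer diameter 64 mm, hole 38 mm, height 36 mm, 0.1 kg or so. Starts inside the cradle, on its floor, not always at its middle. Origin: centre of its underside, z up along its axis. A black roll of the same size lies elsewhere on the bench and is not meant.
- meter: Red hand-held multimeter lying face up (black face with screen and dial) on the bench: a block 150 mm long (its x), 58 mm wide (its y), 42 mm high (the dial stands 8 mm higher), about 0.3 kg. Origin: centre of its underside; the screen is at its +x end. A yellow meter of the same shape lies elsewhere and is not meant.
- cradle: The red meter's cradle, fixed to the bench: a shallow rectangular holder with an aluminium rim and a cork floor, outside 196 mm (its x) by 106 mm (its y), inside 180 by 90 mm. Origin: centre of its underside on the bench; the floor lies 6 mm and the top of the rim 14 mm above the origin, so the rim stands 8 mm above the floor.
- tray: Empty square white plastic tray, fixed to the bench: outside 150 by 150 mm, walls 5 mm thick, inside 140 by 140 mm, top of the walls 22 mm and inner floor 5 mm above the bench. Origin: centre of its underside; x and y run along its sides.
Not all that is in view belongs to the job. What is meant by the tape is not green or purple, and is the larger of those in its own colour.

How it is judged:
By the outcome, as a careful person would: the job done as asked, in the order asked, and still so for the second after the job is handed in, with the robot touching nothing.
It also fails if it takes over 64 s, if anything falls off the work surface, if the arm or the gripper's body presses on something with over 40 N, if the wrist force passes 120 N, or if a joint passes its speed limit or range.

## Robot

A 7-joint arm with a two-finger parallel gripper is mounted at the origin on the work surface. World frame = base frame: x ahead of the robot, y to its left, z up, the work surface at z = 0. Lengths are in m, angles in rad, forces in N, time in s.
With the tool pointing down it reaches from about 0.4 to 0.875 m from the base axis. Payload 6.5 kg.
Tool frame: the origin (TCP) lies midway between the tips of the shut fingers; the grasp point (between the pads) lies 19 mm behind it; z points along the fingers, y is the direction in which the jaws open and shut (so a half turn about z gives the same grasp; the last joint's range is limited). The gripper opens to 85 mm and grips with 20 to 120 N. Pads are 22 mm wide; open, the fingers measure 114 mm over their backs; the gripper's body (76 mm by 85 mm) begins 54 mm behind the grasp point. The pads swing forward as they close: fully open they stand 13 mm farther back than shut.
Start: joints at [-1.326, 0.536, -0.004, 1.538, 0.003, 1.067, -0.071], TCP at [0.199, 0.619, 0.231] pointing down, gripper open.
Joint ranges: [-2.7, 2.7], [-0.37, 2.16], [-1.27, 1.26], [0.24, 2.4], [-1.31, 4.45], [0.19, 1.91], [-2.76, 2.76]. Speed limits (rad/s): [2.39, 2.39, 3.14, 3.14, 3.14, 3.14, 3.14].

## Interface

Orientations are given as a unit quaternion [w, x, y, z].
In Python, from plant import robot gives the robot as it stands.
- The arm moves only by the shell command python3 -m handwheel 'ROWS'. ROWS is JSON, one flat list of numbers, 5 for each row, row after row: the shift along the tool's x, y, z in mm, then the turn about the tool's z in degrees, then the opening, from 0 (shut) to 1 (fully open). A call has 1 to 12 rows; each row is the pose to reach, as a shift and turn from the pose measured when the call began, along the tool's axes at that moment; what a row does not reach only later rows make up. A row lasts 1/8 s, in which the tool goes at most 62.5 mm and 10.7 degrees, less where a joint would pass 70% of its speed; a pose out of reach is approached as far as the arm can. A call with a gripper value outside its range is refused whole. The fingers move at their own pace and stop on an object; the grip force is fixed at half the most. Time passes only in rows, so rows that repeat a pose let the fingers close. It gives the time, the measured TCP pose, the force and the opening at its end, in the units of the state.
- robot.read_state(): the state, without advancing time (a new reading comes with each control period).
- robot.get_image(name): name is "scene" or "top"; returns the picture (420x560x3 uint8, red, green, blue); there is no depth.
- robot.camera_info(name): a dict with "intrinsics" (3x3 intrinsics, pixels), "k1" (the pictures are not rectified: a ray, as slopes to the right and down, at radius r is drawn at 1 + k1 r^2 times it, then the intrinsics apply), "T" (4x4, takes a point from camera to world coordinates). Camera axes: x right, y down, z forward; pixel columns grow to the right and rows downward; lengths in m; the calibration is good to about 2 mm. A picture is of the moment at which its call begins. camera_info takes no time and is no camera call.
- robot.job_done(): hands the job in, once; it reports no verdict.
The state is a dict: "t": time; "joint_positions": joint angles; "joint_velocities": joint speeds; "effort": joint torques, N m; "tcp_pos": TCP position; "ee_rot": TCP orientation; "wrist_force": force on the tool from outside, world axes, zero at the start; "ft_torque": the same for the moment, N m; "opening": finger opening in m.
Only numpy, scipy, OpenCV 4.12 (cv2) and the standard library are available. Lean on these libraries where they do the work, as an engineer would, in place of code of your own. Each camera call takes 0.05 s, during which the arm holds its last target.

## Working session

There is one attempt and no reset: what is moved stays moved. The work goes in short steps, Python scripts to look and compute and a shell command to move; the robot and the scene stay as the last step left them, time stands still between calls to the robot, and variables do not carry over. Pictures are saved under pics/ and viewed, and the job is handed in when it is done.

```bash
ls; mkdir -p pics; cat > h.py <<'E'
import numpy as np, cv2, json
from plant import robot
def cap(name,fn):
    im=robot.get_image(name); cv2.imwrite('pics/'+fn+'.png',im[:,:,::-1]); return im
def pix2ray(name,uv):
    c=robot.camera_info(name);K=np.array(c['intrinsics'],float);k1=c['k1'];T=np.array(c['T'])
    uv=np.atleast_2d(np.array(uv,float))
    p=cv2.undistortPoints(uv[:,None,:],K,np.array([k1,0,0,0,0.]))[:,0]
    d=np.c_[p,np.ones(len(p))]@T[:3,:3].T
    return T[:3,3],d
def onplane(name,uv,z):
    o,d=pix2ray(name,uv); return o+d*((z-o[2])/d[:,2])[:,None]
def proj(name,P):
    c=robot.camera_info(name);K=np.array(c['intrinsics'],float);T=np.linalg.inv(np.array(c['T']))
    r,_=cv2.Rodrigues(T[:3,:3])
    return cv2.projectPoints(np.atleast_2d(np.array(P,float)),r,T[:3,3],K,np.array([c['k1'],0,0,0,0.]))[0][:,0]
E
python3 - <<'E'
from h import *
s=robot.read_state()
print({k:np.round(v,3).tolist() for k,v in s.items()})
for n in('scene','top'):
    cap(n,n+'0'); c=robot.camera_info(n); print(n,c)
E
```

```text
pics
{'t': 0.0, 'joint_positions': [-1.326, 0.537, -0.004, 1.539, 0.003, 1.067, -0.071], 'joint_velocities': [-0.0, -0.001, -0.001, 0.001, -0.001, -0.0, 0.001], 'effort': [0.0, -58.342, 1.049, -25.911, 0.012, 0.009, -0.0], 'tcp_pos': [0.199, 0.618, 0.23], 'ee_rot': [-0.0, 0.155, 0.988, -0.001], 'wrist_force': [0.084, -0.103, -0.119], 'ft_torque': [0.002, 0.052, -0.022], 'opening': 0.086}
scene {'intrinsics': array([[426.37898125,   0.        , 281.18952953],
       [  0.        , 426.37898125, 211.18835614],
       [  0.        ,   0.        ,   1.        ]]), 'k1': -0.014547681029385475, 'T': array([[ 0.30508093,  0.5345081 , -0.78817937,  1.25762425],
       [ 0.95228606, -0.16360384,  0.25765296, -0.20027641],
       [ 0.00876842, -0.82917723, -0.55891702,  0.5146341 ],
       [ 0.        ,  0.        ,  0.        ,  1.        ]])}
top {'intrinsics': array([[402.02307019,   0.        , 271.45516535],
       [  0.        , 402.02307019, 207.35291652],
       [  0.        ,   0.        ,   1.        ]]), 'k1': -0.09104464738625899, 'T': array([[ 0.02052273, -0.98275966,  0.18374513,  0.43169233],
       [-0.99976541, -0.01889993,  0.01057892,  0.00601589],
       [-0.00692376, -0.18391914, -0.98291699,  0.97068779],
       [ 0.        ,  0.        ,  0.        ,  1.        ]])}
```

View pics/scene0.png

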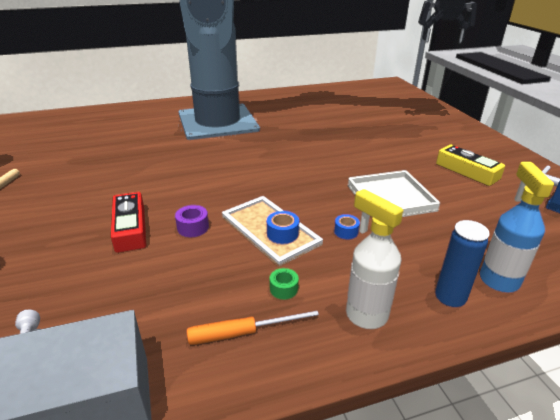

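View pics/top0.png

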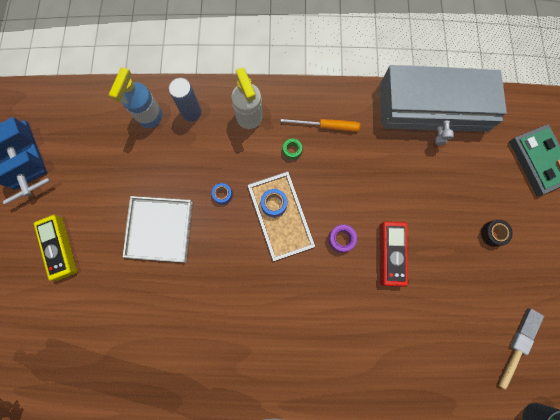

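The top view shows these candidates for the tape: 
- Blue ring in the cradle at (274,202)
- Smaller blue ring at (221,193)
- Purple (343,238), green (292,149) and black (497,233) rings

The candidates for the meter are red (395,254) and yellow (55,247). I choose the larger blue ring in the cradle and the red meter. Next I measure them and check with a crop.

```bash
cat > meas.py <<'E'
from h import *
im=cv2.imread('pics/top0.png'); hsv=cv2.cvtColor(im,cv2.COLOR_BGR2HSV)
def blobs(lo,hi,roi,minA=60,hsv=hsv):
    m=cv2.inRange(hsv,np.array(lo),np.array(hi)); k=np.zeros_like(m); x0,y0,x1,y1=roi; k[y0:y1,x0:x1]=m[y0:y1,x0:x1]
    cs,_=cv2.findContours(k,cv2.RETR_EXTERNAL,cv2.CHAIN_APPROX_NONE)
    return [c[:,0].astype(float) for c in cs if cv2.contourArea(c)>minA]
def rect(uv,z,name='top'):
    P=onplane(name,uv,z)[:,:2]*1000; r=cv2.minAreaRect(P.astype(np.float32)); 
    b=cv2.boxPoints(r); e=b[1]-b[0]; f=b[2]-b[1]
    if np.hypot(*e)<np.hypot(*f): e,f=f,e
    return np.round(r[0],1),np.round([np.hypot(*e),np.hypot(*f)],1),np.round(np.degrees(np.arctan2(e[1],e[0])),1)
if __name__=='__main__':
    for c in blobs((100,120,60),(125,255,255),(205,170,300,225)):
        P=onplane('top',c,0.042)[:,:2]*1000; print('blue',c.mean(0),cv2.minEnclosingCircle(P.astype(np.float32)))
    for c in blobs((0,0,150),(179,60,255),(115,185,200,275),500): print('tray z22',c.mean(0),rect(c,0.022))
    for lo,hi in (((0,0,150),(179,50,255)),((0,0,120),(35,200,255))):
        for c in blobs(lo,hi,(240,165,322,268),500): print('cradle z14',c.mean(0),rect(c,0.014))
    for c in blobs((0,150,90),(5,255,255),(370,210,420,300),100)+blobs((172,150,90),(179,255,255),(370,210,420,300),100): print('meter z42',c.mean(0),rect(c,.042),'z0',rect(c,0))
    cv2.imwrite('pics/crop1.png',cv2.resize(im[130:290,200:430],None,fx=3.4,fy=3.4,interpolation=cv2.INTER_CUBIC))
E
python3 meas.py
```

```text
blue [273.36986301 201.78082192] ((618.7538452148438, 11.773374557495117), 31.356924057006836)
blue [221.07407407 192.57407407] ((638.9011840820312, 135.8325958251953), 24.114973068237305)
tray z22 [156.6473029  228.33195021] (array([553.3, 290.7]), array([153.9, 151.1], dtype=float32), np.float32(87.5))
cradle z14 [280.54978355 215.74891775] (array([592.5,  -5.8]), array([196.5, 106. ], dtype=float32), np.float32(20.0))
cradle z14 [281.16621984 215.10187668] (array([592.6,  -6.2]), array([250. , 200.4], dtype=float32), np.float32(1.1))
meter z42 [392.53768844 253.95979899] (array([ 503.1, -269.5]), array([148.6,  64.3], dtype=float32), np.float32(-1.5)) z0 (array([ 506.3, -281.9]), array([155.4,  67.2], dtype=float32), np.float32(-1.5))
```

View pics/crop1.png

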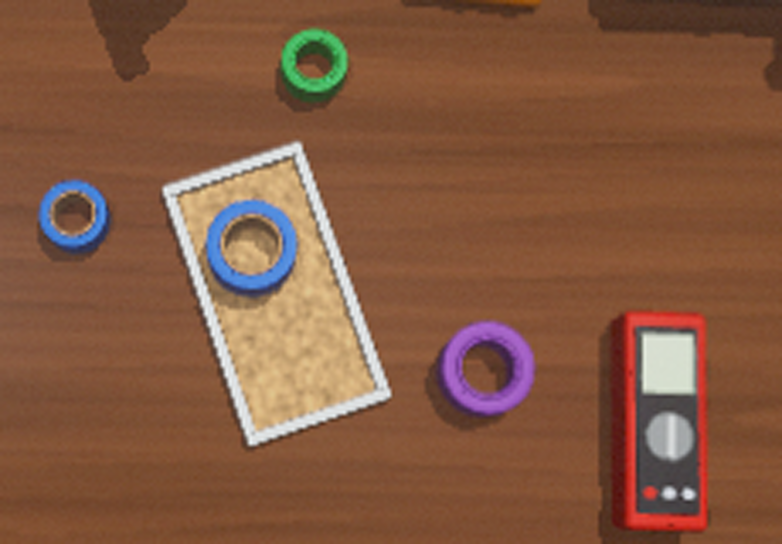

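The crop confirms it: the ring in the cradle (crop 252,245) is blue and clearly larger than the other blue one (74,215). The red meter lies at crop (665,420) with its screen up, towards +x. I'll cross-check with the scene camera.

```bash
cat > check.py <<'E'
from meas import *
im2=cv2.imread('pics/scene0.png'); h2=cv2.cvtColor(im2,cv2.COLOR_BGR2HSV)
for c in blobs((100,120,60),(125,255,255),(255,200,370,250),60,h2): print('blue scene',c.mean(0),c.min(0),c.max(0))
a=np.linspace(0,2*np.pi,90)
for z in (0.006,0.042):
    p=proj('scene',np.c_[.6188+.032*np.cos(a),.0118+.032*np.sin(a),0*a+z]); print(z,p.min(0),p.max(0))
# dark face of the red meter in top view
for c in blobs((0,0,0),(179,110,90),(380,215,412,292),200): print('face z42',rect(c,.042))
for c in blobs((0,150,60),(6,255,255),(95,180,160,260),60,h2): print('meter scene',c.min(0),c.max(0))
C,S=np.cos(np.radians(-1.5)),np.sin(np.radians(-1.5))
for cy in (-.2695,-.2725):
    Q=[[.503+C*x-S*y,cy+S*x+C*y,z] for x in(-.075,.075) for y in (-.029,.029) for z in(0,.042)]
    p=proj('scene',Q);print(p.min(0),p.max(0)); p=proj('top',Q); print(p.min(0),p.max(0))
c=blobs((0,150,90),(5,255,255),(370,210,420,300),100); c=c+blobs((172,150,90),(179,255,255),(370,210,420,300),100)
for k in c: print('top red',k.min(0),k.max(0))
E
cat > go.py <<'E'
import sys; from h import *
from scipy.spatial.transform import Rotation as R
# usage: go.py x y z(mm) jawdeg
def calc(x,y,z,jaw):
    s=robot.read_state(); q=s['ee_rot']; M=R.from_quat([q[1],q[2],q[3],q[0]]).as_matrix()
    d=M.T@(np.array([x,y,z])-np.array(s['tcp_pos'])*1000)
    cur=np.degrees(np.arctan2(M[1,1],M[0,1])); t=-(jaw-cur); t=(t+90)%180-90
    print('t',round(s['t'],2),'tcp',np.round(np.array(s['tcp_pos'])*1000,1),'jaw',round(cur,1),'tilt',np.round(M[:,2],3),'open',round(s['opening'],4),'F',np.round(s['wrist_force'],1),'j7',round(s['joint_positions'][6],2))
    print('shift',np.round(d,1),'turn',round(t,1))
calc(*map(float,sys.argv[1:5]))
E
python3 check.py; python3 go.py 619 12 110 20
```

```text
blue scene [346.28767123 226.30136986] [335. 215.] [359. 238.]
blue scene [282.34020619 226.73195876] [267. 211.] [298. 242.]
0.006 [266.30576438 224.78508407] [298.7023314  244.35879162]
0.042 [266.10434254 210.11365926] [299.29623362 229.20644036]
face z42 (array([ 493.6, -273.6]), array([106.2,  40.1], dtype=float32), np.float32(-1.6))
meter scene [110. 191.] [146. 252.]
[112.53725322 190.14465729] [149.13924388 253.52385468]
[376.59013032 220.5549415 ] [406.1328469 286.2338121]
[110.80671238 190.35780102] [147.51871431 253.82476047]
[377.83245252 220.57738162] [407.4168866  286.24461132]
top red [380. 221.] [407. 285.]
t 0.1 tcp [198.6 618.3 230.5] jaw 72.2 tilt [-0.    -0.002 -1.   ] open 0.0858 F [ 0.1 -0.5  0.2] j7 -0.07
shift [-585.6 -448.5  121.3] turn 52.2
```

Both views agree to about 1 px, and the sizes fit. I'll start the transit, staying high and turning on the way.

```bash
python3 -m handwheel '[-25,-19,0,3,1, -73,-56,0,8,1, -121,-93,0,13,1, -169,-130,0,18,1, -217,-166,0,23,1, -265,-203,0,28,1, -313,-240,0,33,1, -361,-277,0,38,1, -410,-314,0,43,1, -458,-351,0,48,1, -506,-388,10,52,1, -540,-414,30,52,1]'; python3 go.py 619 12 60 20
```

```text
t: 1.6
tcp_pos: [0.5879, 0.0561, 0.2014]
ee_rot: [0.001, 0.573, 0.819, -0.0]
wrist_force: [-0.8, 0.9, 0.2]
opening: 0.0855
t 1.6 tcp [587.9  56.1 201.4] jaw 20.0 tilt [ 0.002 -0.002 -1.   ] open 0.0855 F [-0.8  0.9  0.2] j7 0.36
shift [-51.7  14.  141.6] turn 0.0
```

```bash
python3 -m handwheel '[-25,7,20,0,1, -50,14,50,0,1, -52,14,95,0,1, -52,14,130,0,1, -52,14,142,0,1, -52,14,142,0,1]'; python3 go.py 619 12 10 20; python3 -c "
from h import *
a=cap('scene','s1');b=cap('top','t1')
cv2.imwrite('pics/c2.png',np.hstack([cv2.resize(a[130:280,200:350],(400,400))[:,:,::-1],cv2.resize(b[130:280,200:350],(400,400))[:,:,::-1]]))"
```

```text
t: 2.35
tcp_pos: [0.6188, 0.0118, 0.0594]
ee_rot: [0.001, 0.573, 0.819, -0.001]
wrist_force: [1.0, 0.0, 0.6]
opening: 0.0852
t 2.35 tcp [618.8  11.8  59.4] jaw 20.0 tilt [ 0.001 -0.002 -1.   ] open 0.0852 F [1.  0.  0.6] j7 0.51
shift [ 0.2  0.2 49.4] turn 0.0
```

View pics/c2.png

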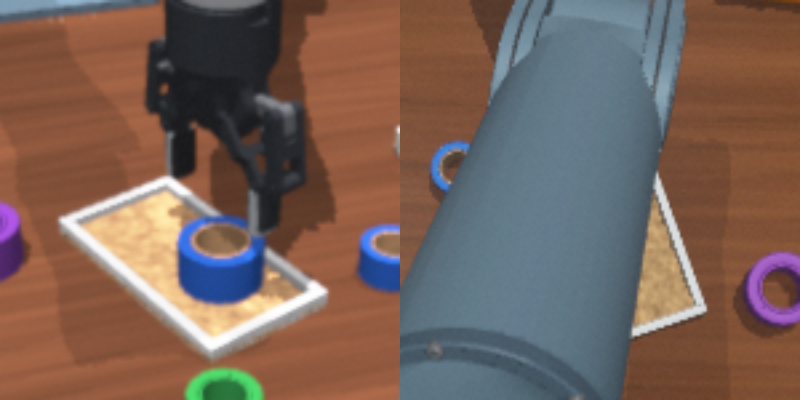

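The left panel shows the fingers at (180,170) and (262,225), astride the roll at (221,240) and aligned with the cradle's long side. The arm hides the top view. I'll descend and grip.

```bash
python3 -m handwheel '[0,0,15,0,1, 0,0,32,0,1, 0,0,46,0,1, 0,0,51,0,1, 0,0,51,0,1, 0,0,51,0,0, 0,0,51,0,0, 0,0,51,0,0, 0,0,51,0,0, 0,0,51,0,0, 0,0,51,0,0]'; python3 go.py 619 12 120 20
```

```text
t: 3.82
tcp_pos: [0.6209, 0.0116, 0.0112]
ee_rot: [0.003, 0.573, 0.819, 0.001]
wrist_force: [-1.7, 0.1, 5.9]
opening: 0.0636
t 3.83 tcp [620.9  11.6  11.2] jaw 20.0 tilt [ 0.005 -0.002 -1.   ] open 0.0636 F [-1.7  0.1  5.9] j7 0.53
shift [   0.6   -1.2 -108.8] turn 0.0
```

```bash
python3 -m handwheel '[0,0,-10,0,0, 0,0,-40,0,0, 0,0,-85,0,0, 0,0,-110,0,0]'; python3 -c "
from h import *
a=cap('scene','s2')
cv2.imwrite('pics/c3.png',cv2.resize(a[60:280,180:400],(600,600))[:,:,::-1])"; python3 go.py 553 290 120 20
```

```text
t: 4.32
tcp_pos: [0.6215, 0.0117, 0.1242]
ee_rot: [0.004, 0.573, 0.819, 0.002]
wrist_force: [0.9, -0.2, -1.1]
opening: 0.0633
t 4.38 tcp [623.1  11.7 126.9] jaw 20.0 tilt [ 0.012 -0.001 -1.   ] open 0.0632 F [ 1.  -0.9  1.5] j7 0.48
shift [285.5  29.3   5.8] turn 0.0
```

View pics/c3.png

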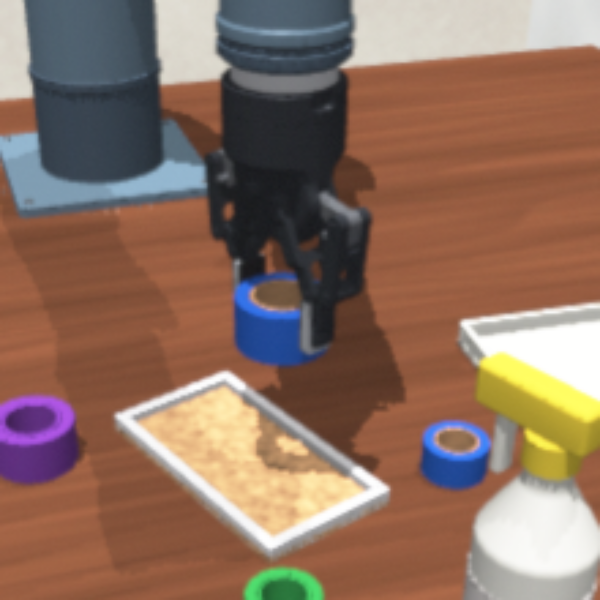

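The roll is held at crop (282,320) and the cradle is empty. Next, to the tray, turning the jaws across on the way.

```bash
python3 -m handwheel '[20,2,0,-6,0, 60,6,0,-15,0, 100,10,0,-25,0, 145,15,0,-35,0, 190,19,0,-45,0, 230,24,0,-55,0, 265,27,5,-64,0, 285,29,5,-68,0, 286,29,5,-68,0, 286,29,5,-68,0]'; python3 go.py 553 290 10 88; python3 -c "
from h import *
a=cap('scene','s3')
cv2.imwrite('pics/c4.png',cv2.resize(a[60:280,280:500],(600,600))[:,:,::-1])"
```

```text
t: 5.62
tcp_pos: [0.5534, 0.2882, 0.1209]
ee_rot: [0.006, 0.019, 1.0, -0.001]
wrist_force: [-0.7, 0.3, -0.8]
opening: 0.0632
t 5.62 tcp [553.4 288.2 120.9] jaw 87.8 tilt [ 0.013 -0.003 -1.   ] open 0.0632 F [-0.7  0.3 -0.8] j7 0.99
shift [  1.9   2.  110.8] turn -0.2
```

View pics/c4.png

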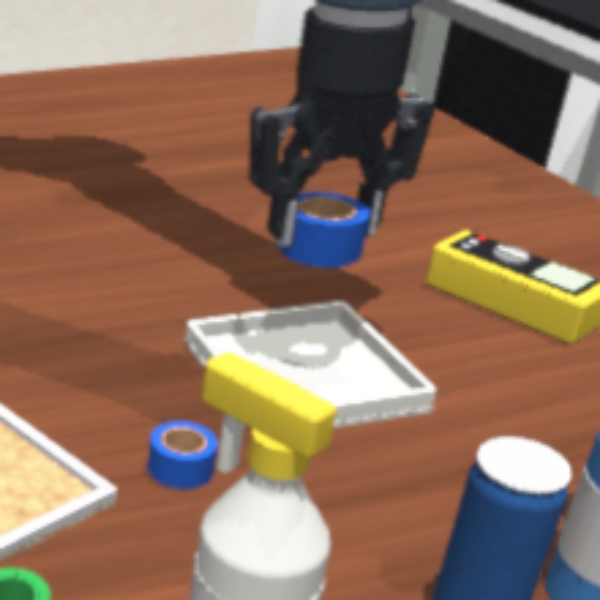

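The roll is level above the tray (crop 325,230, with the tray at 310,350). Lowering it now.

```bash
python3 -m handwheel '[1,1,15,0,0, 2,2,50,0,0, 2,2,85,0,0, 2,2,100,0,0, 2,2,106,0,0, 2,2,110,0,0, 2,2,111,0,0, 2,2,111,0,0]'; python3 go.py 553 290 10 88
```

```text
t: 6.68
tcp_pos: [0.5535, 0.2901, 0.0106]
ee_rot: [0.007, 0.019, 1.0, -0.001]
wrist_force: [-0.1, -0.2, 0.1]
opening: 0.0631
t 6.67 tcp [553.5 290.1  10.6] jaw 87.8 tilt [ 0.014 -0.002 -1.   ] open 0.0631 F [-0.1 -0.2  0.1] j7 0.99
shift [ 0.5 -0.1  0.6] turn -0.2
```

```bash
python3 -m handwheel '[0,0,1,0,0, 0,0,2,0,0, 0,0,2,0,0]'
```

```text
t: 7.05
tcp_pos: [0.5538, 0.2901, 0.0102]
ee_rot: [0.007, 0.019, 1.0, -0.001]
wrist_force: [-4.8, -2.2, 13.0]
opening: 0.0632
```

Contact at 13 N. I'll release and back off.

```bash
python3 -m handwheel '[0,0,0,0,1, 0,0,0,0,1, 0,0,0,0,1, 0,0,0,0,1, 0,0,-15,0,1, 0,0,-50,0,1, 0,0,-90,0,1, 0,0,-120,0,1, 0,0,-130,0,1]'; python3 go.py 503 -273 130 88.5
```

```text
t: 8.18
tcp_pos: [0.5532, 0.291, 0.1431]
ee_rot: [0.009, 0.02, 1.0, 0.0]
wrist_force: [-0.2, 0.0, -0.1]
opening: 0.0854
t 8.18 tcp [553.2 291.  143.1] jaw 87.8 tilt [ 0.018  0.001 -1.   ] open 0.0854 F [-0.2  0.  -0.1] j7 0.99
shift [  28.4 -565.6   11.9] turn -0.7
```

```bash
python3 -m handwheel '[1,-20,0,0,1, 4,-70,0,0,1, 7,-125,0,0,1, 10,-185,0,0,1, 13,-245,0,0,1, 16,-305,0,0,1, 19,-365,0,0,1, 22,-425,0,0,1, 24,-480,0,0,1, 26,-530,0,-1,1, 28,-560,0,-1,1, 28,-566,0,-1,1]'; python3 go.py 503 -273 70 88.5; python3 -c "
from h import *
b=cap('top','t4');a=cap('scene','s4')
cv2.imwrite('pics/c5.png',np.hstack([cv2.resize(a[130:280,50:200],(400,400))[:,:,::-1],cv2.resize(b[150:300,110:260],(400,400))[:,:,::-1]]))"
```

```text
t: 9.68
tcp_pos: [0.5001, -0.2767, 0.1406]
ee_rot: [0.007, 0.013, 1.0, 0.0]
wrist_force: [-0.1, 0.4, -0.0]
opening: 0.085
t 9.68 tcp [ 500.1 -276.7  140.6] jaw 88.5 tilt [ 0.015 -0.    -1.   ] open 0.085 F [-0.1  0.4 -0. ] j7 2.04
shift [-1.7  3.7 70.6] turn -0.0
```

View pics/c5.png

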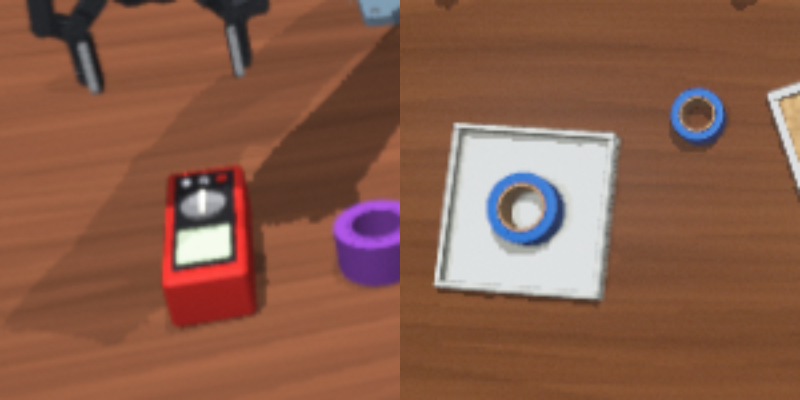

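The right panel shows the blue roll flat near the middle of the tray (crop 525,210). The fingers stand over the meter in the left panel. I'll descend in two steps.

```bash
python3 -m handwheel '[-1,2,15,0,1, -2,4,45,0,1, -2,4,67,0,1, -2,4,71,0,1, -2,4,71,0,1]'; python3 go.py 503 -273 6 88.5; python3 -c "
from h import *
a=cap('scene','s5')
cv2.imwrite('pics/c6.png',cv2.resize(a[110:270,50:210],(600,600))[:,:,::-1])"
```

```text
t: 10.4
tcp_pos: [0.505, -0.2688, 0.0697]
ee_rot: [0.008, 0.011, 1.0, 0.001]
wrist_force: [0.0, -0.3, 0.9]
opening: 0.0851
t 10.4 tcp [ 505.  -268.8   69.7] jaw 88.7 tilt [ 0.015  0.002 -1.   ] open 0.0851 F [ 0.  -0.3  0.9] j7 2.04
shift [ 2.8 -4.4 63.7] turn 0.2
```

View pics/c6.png

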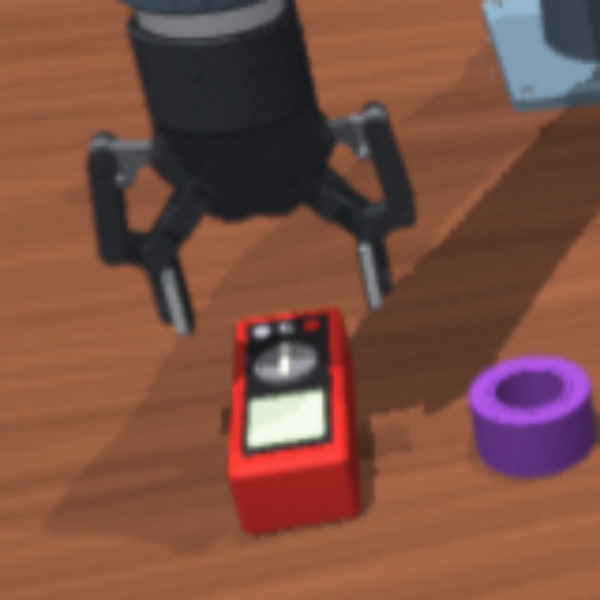

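The fingertips are at crop (183,330) and (375,303), astride the meter at (290,390). I'll go down to grasp height but check the pose before closing.

```bash
python3 -m handwheel '[3,-4,5,0,1, 3,-4,15,0,1, 3,-4,35,0,1, 3,-4,52,0,1, 3,-4,61,0,1, 3,-4,64,0,1, 3,-4,64,0,1]'; python3 go.py 503 -273 6 88.5
```

```text
t: 11.32
tcp_pos: [0.5035, -0.2731, 0.0063]
ee_rot: [0.008, 0.011, 1.0, 0.001]
wrist_force: [-0.4, 0.3, -0.0]
opening: 0.085
t 11.32 tcp [ 503.5 -273.1    6.3] jaw 88.7 tilt [ 0.016  0.001 -1.   ] open 0.085 F [-0.4  0.3 -0. ] j7 2.06
shift [0.5 0.1 0.3] turn 0.2
```

```bash
python3 -m handwheel '[0,0,0,0,0, 0,0,0,0,0, 0,0,0,0,0, 0,0,0,0,0, 0,0,0,0,0, 0,0,0,0,0, 0,0,0,0,0]'; python3 go.py 503 -273 100 88.5
```

```text
t: 12.2
tcp_pos: [0.504, -0.2734, 0.007]
ee_rot: [0.009, 0.011, 1.0, 0.0]
wrist_force: [0.0, 0.0, 6.6]
opening: 0.0573
t 12.2 tcp [ 504.  -273.4    7. ] jaw 88.7 tilt [ 0.018  0.001 -1.   ] open 0.0573 F [0.  0.  6.6] j7 2.06
shift [ -0.6   0.5 -93. ] turn 0.2
```

```bash
python3 -m handwheel '[0,0,-8,0,0, 0,0,-30,0,0, 0,0,-60,0,0, 0,0,-90,0,0, 0,0,-95,0,0]'; python3 go.py 592.5 -6 100 110; python3 -c "
from h import *
a=cap('scene','s6')
cv2.imwrite('pics/c7.png',cv2.resize(a[80:270,30:220],(600,600))[:,:,::-1])"
```

```text
t: 12.82
tcp_pos: [0.5034, -0.2741, 0.1039]
ee_rot: [0.01, 0.011, 1.0, -0.0]
wrist_force: [0.4, -0.3, -2.8]
opening: 0.0567
t 12.82 tcp [ 503.4 -274.1  103.9] jaw 88.7 tilt [ 0.021 -0.001 -1.   ] open 0.0567 F [ 0.4 -0.3 -2.8] j7 2.05
shift [-83.  270.    5.5] turn -21.3
```

View pics/c7.png

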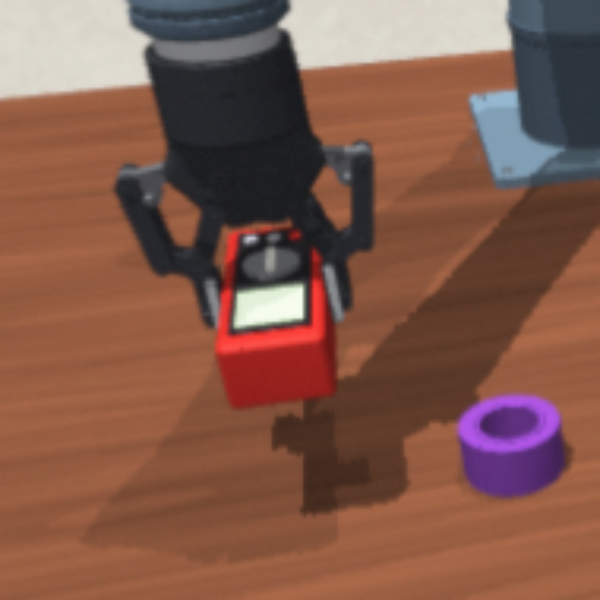

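The meter hangs roughly level in the grip (crop 275,320). Next, over the cradle.

```bash
python3 -m handwheel '[-4,14,0,-1,0, -13,43,0,-4,0, -25,82,0,-7,0, -38,125,0,-10,0, -51,166,0,-14,0, -63,205,0,-17,0, -74,240,3,-20,0, -81,262,5,-21,0, -83,270,5,-21,0, -83,270,5,-21,0, -83,270,5,-21,0]'; python3 go.py 592.5 -6 60 110; python3 -c "
from h import *
a=cap('scene','s7')
b=cap('top','t7')
cv2.imwrite('pics/c8.png',np.hstack([cv2.resize(a[80:280,180:380],(400,400))[:,:,::-1],cv2.resize(b[130:280,200:350],(400,400))[:,:,::-1]]))"
```

```text
t: 14.25
tcp_pos: [0.5916, -0.0077, 0.0998]
ee_rot: [0.009, -0.17, 0.985, -0.002]
wrist_force: [-0.5, -0.5, -2.1]
opening: 0.0571
t 14.25 tcp [591.6  -7.7  99.8] jaw 109.6 tilt [ 0.019 -0.001 -1.   ] open 0.0571 F [-0.5 -0.5 -2.1] j7 1.85
shift [-0.8  1.6 39.8] turn -0.4
```

View pics/c8.png

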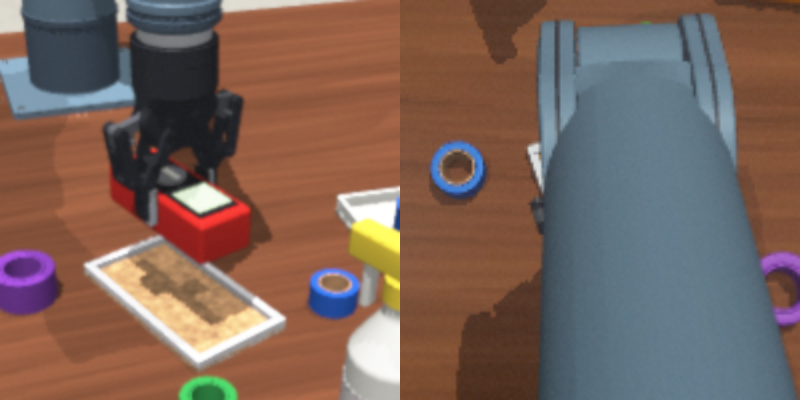

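The meter is aligned above the cradle in the left panel. I'll lower to about 20 mm above the floor and verify with the scene camera.

```bash
python3 -m handwheel '[-1,2,10,0,0, -1,2,30,-1,0, -1,2,50,-1,0, -1,2,60,-1,0, -1,2,64,-1,0, -1,2,64,-1,0]'; python3 go.py 592.5 -6 14 110; python3 - <<'E'
from h import *
a=cap('scene','s8'); s=robot.read_state(); z0=s['tcp_pos'][2]-.007
im=cv2.resize(a[150:280,200:350],None,fx=4,fy=4,interpolation=cv2.INTER_CUBIC)[:,:,::-1].copy()
c,sn=np.cos(np.radians(20)),np.sin(np.radians(20))
def P(l,w,z): return proj('scene',[[.5925+c*x-sn*y,-.006+sn*x+c*y,z] for x,y in((-l,-w),(l,-w),(l,w),(-l,w))])
for p,col in((P(.075,.029,z0),(0,255,0)),(P(.075,.029,z0+.042),(0,255,0)),(P(.098,.053,.014),(255,0,255))):
    cv2.polylines(im,[((p-[200,150])*4).astype(np.int32)],True,col,1)
cv2.imwrite('pics/c9.png',im)
E
```

```text
t: 15.1
tcp_pos: [0.5933, -0.0052, 0.0358]
ee_rot: [0.009, -0.179, 0.984, -0.002]
wrist_force: [-0.2, -0.7, -2.0]
opening: 0.0572
t 15.1 tcp [593.3  -5.2  35.8] jaw 110.6 tilt [ 0.019 -0.001 -1.   ] open 0.0572 F [-0.2 -0.7 -2. ] j7 1.85
shift [ 1.5 -0.3 21.8] turn 0.6
```

View pics/c9.png

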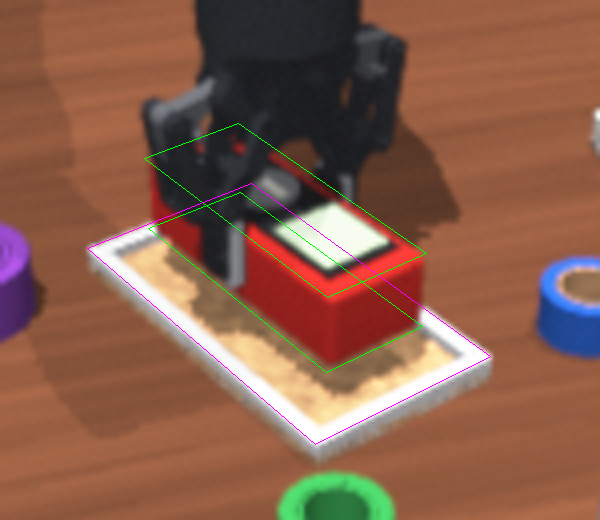

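The image matches the predicted outlines within 2–3 mm (meter front corner at crop 330,365, cradle corner at 316,445). I'll lower the meter gently.

```bash
python3 -m handwheel '[0,0,4,0,0, 1,0,9,0,0, 1,0,14,0,0, 1,0,18,0,0, 1,0,20,0,0, 1,0,20,0,0]'; python3 go.py 592.5 -6 13 110
```

```text
t: 15.9
tcp_pos: [0.593, -0.0055, 0.016]
ee_rot: [0.01, -0.179, 0.984, -0.002]
wrist_force: [0.4, -0.8, -1.3]
opening: 0.0571
t 15.9 tcp [593.   -5.5  16. ] jaw 110.6 tilt [ 0.02  -0.001 -1.   ] open 0.0571 F [ 0.4 -0.8 -1.3] j7 1.85
shift [ 0.7 -0.3  3. ] turn 0.6
```

```bash
python3 -m handwheel '[0,0,1,0,0, 0,0,2,0,0, 0,0,2,0,0]'; python3 go.py 592.5 -6 13 110
```

```text
t: 16.27
tcp_pos: [0.593, -0.0056, 0.014]
ee_rot: [0.01, -0.179, 0.984, -0.002]
wrist_force: [-0.3, -0.5, -2.8]
opening: 0.0574
t 16.27 tcp [593.   -5.6  14. ] jaw 110.6 tilt [ 0.02  -0.001 -1.   ] open 0.0574 F [-0.3 -0.5 -2.8] j7 1.85
shift [ 0.6 -0.2  1. ] turn 0.6
```

```bash
python3 -m handwheel '[0,0,1,0,0, 0,0,1,0,0]'; python3 -m handwheel '[0,0,1,0,0, 0,0,1,0,0]'
```

```text
t: 16.52
tcp_pos: [0.5931, -0.0055, 0.0133]
ee_rot: [0.01, -0.179, 0.984, -0.002]
wrist_force: [-0.3, 0.1, 1.2]
opening: 0.0573
t: 16.77
tcp_pos: [0.5932, -0.0056, 0.0132]
ee_rot: [0.01, -0.179, 0.984, -0.002]
wrist_force: [-3.3, -0.2, 9.4]
opening: 0.0571
```

Firm contact at 9 N, within 1 mm of the expected height. I'll ease the jaws open and rise.

```bash
python3 -m handwheel '[0,0,0,0,0.7, 0,0,0,0,0.75, 0,0,0,0,0.85, 0,0,0,0,1, 0,0,0,0,1, 0,0,-8,0,1, 0,0,-30,0,1, 0,0,-70,0,1, 0,0,-110,0,1, 0,0,-130,0,1]'; python3 go.py 592 -260 150 110
```

```text
t: 18.02
tcp_pos: [0.5918, -0.0055, 0.1462]
ee_rot: [0.011, -0.179, 0.984, -0.002]
wrist_force: [0.2, 0.3, -0.1]
opening: 0.0854
t 18.02 tcp [591.8  -5.5 146.2] jaw 110.6 tilt [ 0.023 -0.001 -1.   ] open 0.0854 F [ 0.2  0.3 -0.1] j7 1.86
shift [  89.2 -238.4   -3.6] turn 0.6
```

Clear of everything. I'll move aside to get a free view from above.

```bash
python3 -m handwheel '[8,-20,-10,0,1, 22,-60,-20,0,1, 38,-105,-20,0,1, 55,-150,-20,0,1, 72,-195,-20,0,1, 85,-230,-20,0,1, 89,-238,-20,0,1, 89,-238,-20,0,1, 89,-238,-20,0,1]'; python3 - <<'E'
from meas import *
a=cap('scene','s9'); b=cap('top','t9')
cv2.imwrite('pics/c10.png',np.hstack([cv2.resize(a[130:290,200:440],(400,267)),cv2.resize(b[150:280,110:330],(400,267))])[:,:,::-1])
h=cv2.cvtColor(b[:,:,::-1].copy(),cv2.COLOR_BGR2HSV)
for c in blobs((0,150,90),(6,255,255),(240,165,322,268),100,h): print('meter z48',rect(c,.048))
for c in blobs((0,0,150),(179,50,255),(240,165,322,268),500,h): print('cradle z14',rect(c,.014))
for c in blobs((100,120,60),(125,255,255),(115,185,200,275),60,h): print('tape z41',cv2.minEnclosingCircle((onplane('top',c,.041)[:,:2]*1000).astype(np.float32)))
E
```

```text
t: 19.15
tcp_pos: [0.5921, -0.2573, 0.1665]
ee_rot: [0.012, -0.18, 0.984, -0.002]
wrist_force: [-0.4, 0.4, 0.4]
opening: 0.0853
meter z48 (array([590.9,  -5.7]), array([149.3,  57.7], dtype=float32), np.float32(20.7))
cradle z14 (array([592.5,  -5.9]), array([196.6, 105.8], dtype=float32), np.float32(20.1))
tape z41 ((550.955810546875, 285.6616516113281), 34.20901107788086)
```

View pics/c10.png

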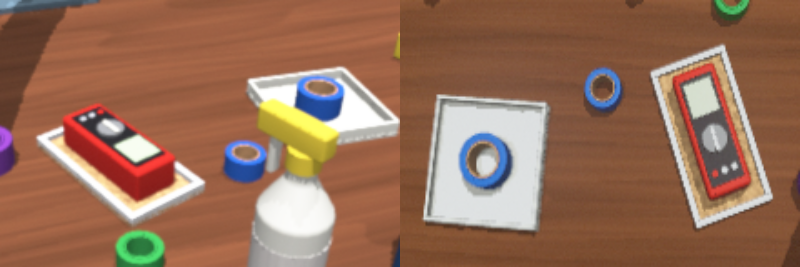

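Both views show the meter flat and face up inside the rim, 2 mm from the cradle's centre and 0.6° off its axis. The roll is flat in the tray. Handing in.

```bash
python3 -c "
from plant import robot
print(robot.job_done())"
```

```text
the job is handed in; nothing more can be done
None
```

The job is done and handed in at about 19 s of the 64 s allowed. I moved the blue roll from the cradle to the white tray. Then I laid the red meter face up and lengthwise on the cork floor, lowering it until it touched at 9 N before letting go.

**Meter:** in the last top view it measures 149 × 58 mm at the height of a meter lying flat on the floor. It sits about 2 mm from the cradle's centre and 0.6° off its long axis, inside the rim on all sides.

**Roll:** it lies flat near the tray's centre. Its last measured position, (551, 286) mm, is about 5 mm from where I released it. That is probably because the mask also caught the roll's visible side: the circle read 34 mm in radius instead of 32.

**Arm:** the tool had drifted about 1.3° from vertical over the moves, but neither view showed the meter or the roll tilted. The highest wrist force I read was about 15 N, and the arm was clear of everything at the end.

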